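# Take the screw cap, thread hand unknown, off a sorbent canister in a store drawer

## Robot

A 7-joint arm with a two-finger parallel gripper is mounted at the origin on the work surface. World frame = base frame: x ahead of the robot, y to its left, z up, the work surface at z = 0. Lengths are in m, angles in degrees, forces in N, time in s.
With the tool pointing down it reaches from about 0.425 to 0.975 m from the base axis. Payload 16.7 kg.
Tool frame: the origin (TCP) lies on the centre line of the jaws, within the pads' length; the fingertips stand 14 mm ahead of it and the grasp point (between the pads) lies 5 mm behind it; x points along the fingers, y is the direction in which the jaws open and shut, and the axes are right-handed (so a half turn about x gives the same grasp; the last joint's range is limited). The gripper opens to 85 mm and grips with 20 to 120 N. Pads are 22 mm wide; open, the fingers measure 114 mm over their backs; the gripper's body (76 mm by 85 mm) begins 54 mm behind the grasp point. The pads swing forward as they close: fully open they stand 13 mm farther back than shut.
Start: joints at [66.263, 24.414, 4.234, 92.017, -1.954, 63.644, -3.845], TCP at [0.177, -0.651, 0.245] pointing down, gripper open.
Joint ranges: [-163.25, 163.25], [-28.42, 122.38], [-70.27, 78.77], [12.13, 141.07], [-58.53, 238.53], [9.26, 117.41], [-156.51, 156.51]. Speed limits (degrees/s): [108.29, 108.29, 136.94, 136.94, 172.46, 172.46, 172.46].

## Interface

Orientations are given as [roll, pitch, yaw] about the fixed x, y, z axes, in that order (R = Rz(yaw) Ry(pitch) Rx(roll)).
In Python, from bench import arm, cams gives the robot as it stands.
- The arm moves only by the shell command python3 -m jog 'ROWS' [FORCE]. ROWS is text: rows parted by semicolons, each of 7 numbers parted by spaces: the shift along the tool's x, y, z in cm, then the turn, a rotation vector about the tool's x, y, z in rad, then the finger opening in cm, from 0 to 8.54. In form: dx dy dz rx ry rz fingers; .... A call has 1 to 12 rows; each row shifts and turns the commanded pose from where the row before left it, along the tool's axes as they then stand; what a row does not reach is not made up. A row lasts 1/10 s, in which the tool goes at most 50 mm and 8.59 degrees, less where a joint would pass 70% of its speed; a pose out of reach is approached as far as the arm can. A call is refused whole if a number of a shift passes 5 or a number of a turn 0.15, either way. A call with a gripper value outside its range is refused whole. The fingers move at their own pace and stop on an object; FORCE is the grip in N (left out, the last holds). Time passes only in rows, so rows that do not move let the fingers close. It gives the time, the measured TCP pose, the force and the opening at its end, in the units of the state.
- arm.state(): the state, without advancing time (a new reading comes with each control period).
- cams.camera(name): name is "scene" or "top" or "wrist"; returns a dict with "color" (400x640x3 uint8, red, green, blue), "vertical_fov" (degrees; the focal length in pixels is half the picture's height over the tangent of half this angle, whatever the lens; pixels are square), "cx", "cy" (the principal point, pixels), "k1" (the pictures are not rectified: a ray, as slopes to the right and down, at radius r is drawn at 1 + k1 r^2 times it, then the intrinsics apply), "R" (3x3) and "t" (3): a world point X has camera coordinates R X + t; the wrist camera has in their place "hand_eye" (4x4, takes a point from camera to tool coordinates, whose origin is the TCP and whose axes are the tool frame's). Camera axes: x right, y down, z forward; pixel columns grow to the right and rows downward; lengths in m; the calibration is good to about 2 mm. A picture is of the moment at which its call begins: read the wrist's pose just before it. There is no depth.
- arm.job_done(): hands the job in, once; it reports no verdict.
Trained networks look in a picture, given as the dict that the camera call returned (one of the last four; its "shot" number tells which), for a name from the list of things; names that differ only in an ending like _2 or _b are one class to them, and where a whole thing is asked for, a point or a joint stands for the part that bears it (a point fixed in the world has none). Each returns a list of dicts, best first, with "confidence" (0 to 1); they miss things now and then, are a little off and sometimes report something else, mostly with a low value. They report only what shows in the picture. A call takes as long as a camera call.
- cams.regions_of(picture, name): "region" (400x640 bool, what is visible of it) and "rect" ([left, top, width, height] in pixels, round what is visible of it).
- cams.pinpoint(picture, name): "location" ([column, row] in pixels: a listed point, or the origin of a listed thing).
The state is a dict: "time": time; "q": joint angles; "qvel": joint speeds; "effort": joint torques, N m; "eef_pos": TCP position; "orientation": TCP orientation; "wrist_force": force on the tool from outside, world axes, zero at the start; "wrist_torque": the same for the moment, N m; "width": opening from 0.0 (shut) to 1.0 (fully open).
Only numpy, scipy, OpenCV 4.12 (cv2) and the standard library are available. Lean on these libraries where they do the work, as an engineer would, in place of code of your own. Each camera call takes 0.05 s, during which the arm holds its last target. There are 200 camera calls.

## Task

Pull the cabinet's top drawer open all the way to its stop, unscrew the tall vented cap from its canister (one of the two canisters has a left-hand thread and nothing shows which, so try it both ways) and lift it off. Finish with the gripper still holding the cap, level and still, at least 10 cm above where it sat, so the canister can be recharged; leave the other capped canister, the specimens and the things on the bench alone.

Things in the scene. Friction and masses are not known exactly. Their poses are not given: they have to be found in the camera images.
- drawer_handle (a point): middle of the top drawer's grip bar: round steel, 10 mm thick, 90 mm long, level, 40 mm out from the drawer front (30 mm clear behind it), 25 mm below the cabinet's top. Two shallower drawers below have the same bars 80 and 127 mm further down. Axes: x straight into the cabinet (the drawer opens along -x), y along the bar to the left seen from the robot, z up
- top_drawer (a joint): opening of the top drawer in m: 0 shut, 0.17 at its stop. About 2 N of friction; it stays where it is left. Shut, it hides all that is in it. Its floor is 121 mm above the bench, its sides 45 mm high
- mouth_left (a point): centre of the top rim of the left canister's neck, 53 mm above the drawer floor, 125 mm behind the handle bar, 75 mm left of the drawer's middle; rides with the drawer, axes as the handle's. The canister is aluminium, 44 mm across, clamped to the drawer floor by its square foot: it can neither turn nor lift
- mouth_right (a point): the same for the right canister, 75 mm right of the drawer's middle. One canister has a right-hand thread (loosens counter-clockwise from above), the other a left-hand one (loosens clockwise); which is which differs each time and cannot be seen. All that lies beside and between the canisters stays below 27 mm above the drawer floor
- cap_vented_mid (a point): centre (half-way up) of the vented cap, the one to take off: bare steel, ribbed, round, 50 mm across, 26 mm high, eight black slots and a boss in its top, 140 g; on the left or the right canister. At first screwed tight, this point 51.5 mm above the drawer floor, its axes along the drawer's, z up; its rotation about z shows how far it is turned. Take it by its sides from above
- cap_vented: the vented cap, origin at the centre of its underside. Coarse three-start thread: turned the loosening way it rises by itself, 2.5 mm in 60 degrees (let it), and is free to lift off from 60 to 83 degrees of turn, where it meets a stop. Turned the other way it stops within a few degrees, and fingers slip round it. It cannot be pulled off unturned
- cap_plain_mid (a point): centre of the plain cap on the other canister: the same but 18 mm high, with a flat top without slots. To be left screwed on
- ammonite_mid (a point): centre of a flat coiled fossil, 42 mm across, 13 mm thick, in the tray between the canisters
- limb_bone_mid (a point): centre of a fossil bone, 80 mm long, 18 mm thick, in the tray left of the left canister
- coral_block_mid (a point): centre of a lump of coral, 62 x 36 x 23 mm, in the tray right of the right canister
- boxed_fossil_mid (a point): centre of an open grey card box, 90 x 75 x 35 mm, with a fossil in it (together 45 mm high), on the bench left of the cabinet
- glue_bottle_mid (a point): centre of a white bottle, 40 mm across, 90 mm high, on the bench left of the cabinet
- dust_brush: a flat dusting brush lying on the bench right of the cabinet, 200 mm long
- loupe_mid (a point): centre of the lens of a hand magnifier lying on the bench right of the cabinet, lens 57 mm across, handle 85 mm
- cabinet: cream steel cabinet with its drawers, fixed to the bench, 300 mm deep (x), 380 mm wide (y), 205 mm high, top bare; origin on the bench under the middle of its front face, x to its back, z up

How it is judged (in metres and radians):
On the way, in this order (a step that is already met when the one before it is completed fails the run):
1. the top drawer is open to its stop (at least 0.155 of 0.17 m) (value of joint top_drawer above 0.155 m), for 0.2 s.
2. the vented cap has been turned more than 40 degrees while still on its neck (angle between the x axis of cap_vented_mid and the x axis of drawer_handle, either way round above 0.7 rad and (distance between cap_vented_mid and mouth_left below 0.014 m or distance between cap_vented_mid and mouth_right below 0.014 m)), for 0.05 s.
At the end, for the whole second after the job is handed in: The gripper holds the vented cap at rest, within 15 degrees of level, its centre at least 85 mm above the canister's rim (it sat 1.5 mm below it), touching nothing of the cabinet; the top drawer is still open by at least 0.145 m and the plain cap is still on its canister (z of cap_vented_mid in the frame of mouth_left above 0.085 m and angle between cap_vented_mid's own z axis and vertical below 0.26 rad and contact force between cap_vented and the fingers above 2 N and contact force between cap_vented and cabinet below 0.05 N and linear speed of cap_vented below 0.02 m/s and value of joint top_drawer above 0.145 m and not (distance between cap_plain_mid and mouth_left above 0.022 m and distance between cap_plain_mid and mouth_right above 0.022 m)); the arm keeps its last pose, push and grip.
It fails at once if the plain cap is taken off or turned by more than 20 degrees ((distance between cap_plain_mid and mouth_left above 0.022 m and distance between cap_plain_mid and mouth_right above 0.022 m) or angle between the x axis of cap_plain_mid and the x axis of drawer_handle, either way round above 0.35 rad).
It fails at once if a specimen is taken out of its tray (z of any of ammonite_mid, limb_bone_mid, coral_block_mid in the frame of cabinet above 0.166 m).
It fails at once if a thing on the bench is moved by more than 30 mm (distance of any of boxed_fossil_mid, glue_bottle_mid, dust_brush, loupe_mid from where it was at the start of the episode above 0.03 m).
It also fails if it takes over 58 s, if anything falls off the work surface, if the arm or the gripper's body presses on something with over 40 N, if the wrist force passes 120 N, or if a joint passes its speed limit or range.

## Working session

There is one attempt and no reset: what is moved stays moved. The work goes in short steps, Python scripts to look and compute and a shell command to move; the robot and the scene stay as the last step left them, time stands still between calls to the robot, and variables do not carry over. Pictures are saved under pics/ and viewed, about 8 in all and at most 12, crops included, and the job is handed in when it is done.

```bash
mkdir -p pics; ls
cat > h.py <<'E'
import numpy as np, cv2
from bench import arm, cams
from scipy.spatial.transform import Rotation as Ro
def pose():
    s=arm.state(); return s, Ro.from_euler('xyz',s['orientation'],degrees=True).as_matrix(), np.array(s['eef_pos'])
def ray(p,uv,RT=None):
    h=p['color'].shape[0]; f=h/2/np.tan(np.radians(p['vertical_fov'])/2)
    K=np.array([[f,0,p['cx']],[0,f,p['cy']],[0,0,1]])
    x=cv2.undistortPoints(np.array([[uv]],float),K,np.array([p['k1'],0,0,0.]))[0,0]
    d=np.array([*x,1])
    if 'hand_eye' in p:
        R,t=RT; H=np.array(p['hand_eye']); return R@H[:3,3]+t, R@H[:3,:3]@d
    R=np.array(p['R']); return -R.T@np.array(p['t']), R.T@d
def tri(rays):
    A=np.zeros((3,3));b=np.zeros(3)
    for o,d in rays:
        d=d/np.linalg.norm(d);P=np.eye(3)-np.outer(d,d);A+=P;b+=P@o
    X=np.linalg.solve(A,b); return X,[round(float(np.linalg.norm(np.cross(X-o,d/np.linalg.norm(d)))),4) for o,d in rays]
def atz(r,z): o,d=r; return o+d*(z-o[2])/d[2]
def save(p,n): cv2.imwrite('pics/'+n,cv2.cvtColor(p['color'],cv2.COLOR_RGB2BGR))
E
python3 - <<'E'
from h import *
np.set_printoptions(precision=4,suppress=True)
s,R,t=pose(); print(s)
P={}
for n in ('scene','top'):
    P[n]=cams.camera(n); save(P[n],n+'0.png')
for name in ('drawer_handle','cabinet','loupe_mid','dust_brush','glue_bottle_mid','boxed_fossil_mid'):
    rr=[]
    for n in P:
        L=cams.pinpoint(P[n],name)
        print(name,n,[(np.round(l['location']),round(l['confidence'],2)) for l in L[:3]])
        if L: rr.append(ray(P[n],L[0]['location']))
    if len(rr)==2: print(tri(rr))
E
```

```text
pics
{'time': 0.0, 'q': array([66.2624, 24.4503,  4.2324, 92.0525, -1.954 , 63.6432, -3.8426]), 'qvel': array([-0.0347, -0.0841,  0.022 , -0.0042,  0.0028,  0.0273,  0.0704]), 'effort': array([ -0.    , -94.9839,   3.7612, -46.3523,   0.0194,   0.0102,
        -0.0001]), 'eef_pos': array([ 0.1765, -0.6511,  0.2446]), 'orientation': array([-85.5546,  89.9263, 109.6163]), 'wrist_force': array([-0.0126, -0.9282,  0.4552]), 'wrist_torque': array([ 0.0074,  0.0158, -0.0229]), 'width': 1.0009001261402415}
drawer_handle scene [(array([294., 203.]), 0.92)]
drawer_handle top [(array([336., 177.]), 0.93)]
(array([ 0.6274, -0.0471,  0.1773]), [0.0016, 0.0016])
cabinet scene []
cabinet top [(array([335., 182.]), 0.64)]
loupe_mid scene [(array([199., 224.]), 0.48)]
loupe_mid top [(array([441., 200.]), 0.79)]
(array([ 0.5867, -0.4085, -0.0003]), [0.0056, 0.0056])
dust_brush scene [(array([224., 190.]), 0.69)]
dust_brush top []
glue_bottle_mid scene [(array([463., 246.]), 0.86), (array([468., 227.]), 0.73)]
glue_bottle_mid top [(array([192., 232.]), 0.74)]
(array([0.4896, 0.4316, 0.0313]), [0.0002, 0.0002])
boxed_fossil_mid scene [(array([468., 228.]), 0.91)]
boxed_fossil_mid top [(array([194., 270.]), 0.59)]
(array([0.365 , 0.4318, 0.0154]), [0.0073, 0.0073])
```

View pics/scene0.png

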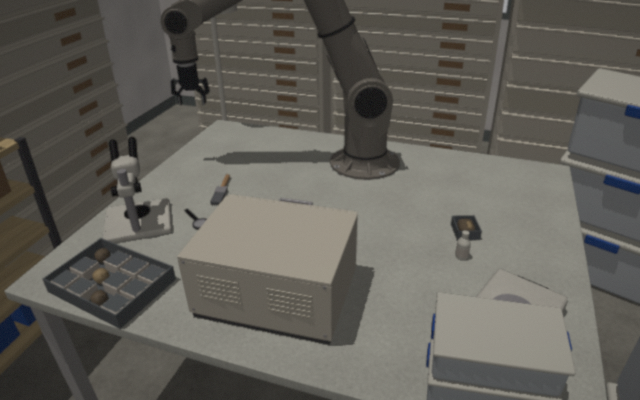

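View pics/top0.png

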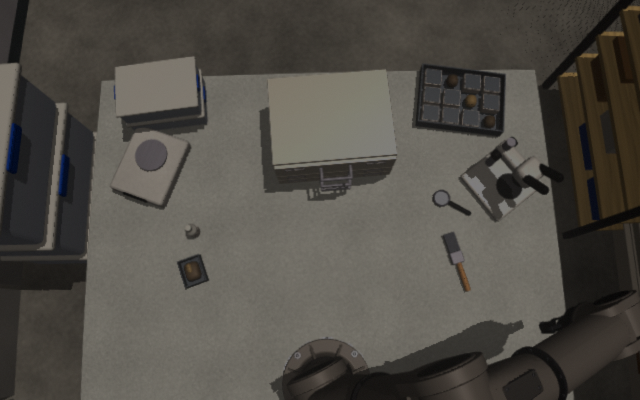

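Both views agree: the handle is at about (0.627, -0.047, 0.177), matching the expected 0.180 height. The cabinet is yawed slightly; its front top edge runs from (272,165) to (395,158) in the top view. Next I'll measure that yaw and work out the move.

```bash
cat >> h.py <<'E'
def rel(target,yawv):
    """rows: shift in tool axes [cm] and yaw diff so tool y along yawv (deg, mod 180)"""
    s,R,t=pose(); d=R.T@(np.array(target)-t)*100
    cur=np.degrees(np.arctan2(R[1,1],R[0,1])); a=(yawv-cur+90)%180-90
    print('t',round(s['time'],2),'tcp',t.round(4),'toolx',R[:,0].round(3),'tooly yaw',round(cur,2),'shift cm',d.round(2),'yaw err deg',round(a,2),'q7',s['q'][6].round(1),'F',np.round(s['wrist_force'],1),'w',round(s['width'],3))
E
python3 - <<'E'
from h import *
np.set_printoptions(precision=4,suppress=True)
p=cams.camera('top')
c=[atz(ray(p,u),0.205) for u in [(272,165),(395,158),(389,71),(268,80)]]
print(np.array(c))
g=cv2.cvtColor(p['color'],cv2.COLOR_RGB2GRAY)
v=c[0]-c[1]; print('y-axis yaw',np.degrees(np.arctan2(v[1],v[0]))-90)
v=c[3]-c[2]; print(np.degrees(np.arctan2(v[1],v[0]))-90)
im=cv2.resize(p['color'][60:220,250:410],None,fx=4,fy=4,interpolation=cv2.INTER_CUBIC)
cv2.imwrite('pics/crop1.png',im[:,:,::-1][:600])
s,R,t=pose();print(R)
rel([0.55,-0.05,0.245],0)
E
```

```text
[[ 0.6607  0.148   0.205 ]
 [ 0.673  -0.2244  0.205 ]
 [ 0.962  -0.223   0.205 ]
 [ 0.9408  0.1605  0.205 ]]
y-axis yaw 1.8975539874284806
3.1608346656142743
[[ 0.      0.2617 -0.9652]
 [ 0.     -0.9652 -0.2617]
 [-1.      0.     -0.    ]]
t 0.75 tcp [ 0.1766 -0.6514  0.2453] toolx [ 0.  0. -1.] tooly yaw -74.83 shift cm [  0.04 -48.28 -51.77] yaw err deg 74.83 q7 -3.8 F [-0.6 -0.4  0.4] w 0.999
```

View pics/crop1.png

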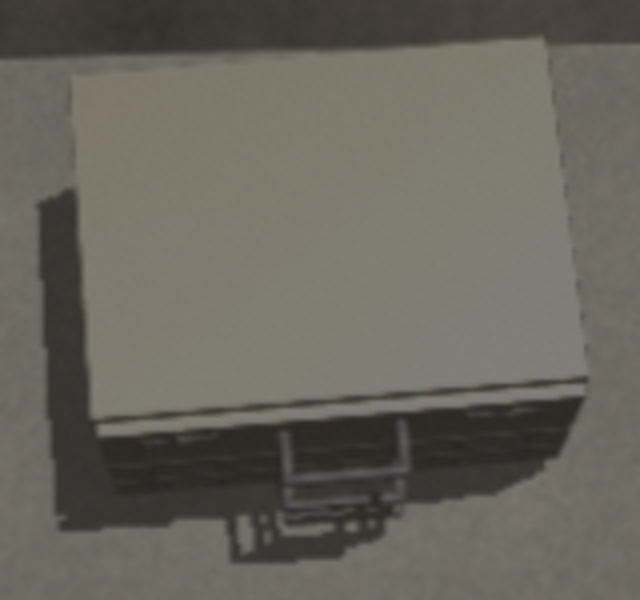

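The crop gives better top-face corners: front edge (92,418)→(585,378) and back edge (72,75)→(545,38), in 4x crop pixels. I'll recompute the yaw from these.

```bash
python3 - <<'E'
from h import *
np.set_printoptions(precision=4,suppress=True)
p=cams.camera('top')
uv=[(250+a/4-.4,60+b/4-.4) for a,b in [(92,418),(585,378),(545,38),(72,75)]]
c=np.array([atz(ray(p,u),0.205) for u in uv]);print(c)
# fit rectangle .30 x .38
m=np.array([[0,.19],[0,-.19],[.3,-.19],[.3,.19]])
A=m-m.mean(0);B=c[:,:2]-c[:,:2].mean(0);H=(A.T@B);th=np.arctan2(H[0,1]-H[1,0],H[0,0]+H[1,1]);Rz=np.array([[np.cos(th),-np.sin(th)],[np.sin(th),np.cos(th)]])
print('yaw',np.degrees(th)); o=c[:,:2].mean(0)+Rz@(np.array([0,0])-m.mean(0));print('origin',o,'res',(A@Rz.T-B))
print('bar', o+Rz@[-.035,0], o+Rz@[-.04,0])
E
python3 -m jog '0 -5 -5 0.15 0 0 8.54; 0 0 0 0 0 0 8.54'; python3 -c "
from h import *
rel([0.55,-0.05,0.245],0)"
```

```text
[[ 0.6635  0.1461  0.205 ]
 [ 0.6853 -0.2277  0.205 ]
 [ 0.9689 -0.2134  0.205 ]
 [ 0.9466  0.1617  0.205 ]]
yaw 3.241692482937246
origin [ 0.6663 -0.0418] res [[-0.0079  0.0018]
 [-0.0083 -0.0038]
 [ 0.0077 -0.0011]
 [ 0.0085  0.0031]]
bar [ 0.6314 -0.0438] [ 0.6264 -0.0441]
time: 1.0
eef_pos: [0.2051, -0.6041, 0.245]
orientation: [-126.7, 89.8, 59.6]
wrist_force: [0.5, -0.7, 0.3]
width: 1.004
t 1.0 tcp [ 0.2051 -0.6041  0.245 ] toolx [ 0.001  0.002 -1.   ] tooly yaw -83.66 shift cm [  0.19 -51.26 -40.4 ] yaw err deg 83.66 q7 -16.3 F [ 0.5 -0.7  0.3] w 1.004
```

```bash
python3 -m jog '0 -3.4 -2.7 0 0 0 8.54;0 -3.4 -2.7 0 0 0 8.54;0 -3.4 -2.7 0 0 0 8.54;0 -3.4 -2.7 0 0 0 8.54;0 -3.4 -2.7 0 0 0 8.54;0 -3.4 -2.7 0 0 0 8.54;0 -3.4 -2.7 0 0 0 8.54;0 -3.4 -2.7 0 0 0 8.54;0 -3.4 -2.7 0 0 0 8.54;0 -3.4 -2.7 0 0 0 8.54;0 -3.4 -2.7 0 0 0 8.54;0 -3.4 -2.7 0 0 0 8.54' && python3 -m jog '0 0 0 -0.14 0 0 2.6;0 0 0 -0.14 0 0 2.6;0 0 0 -0.14 0 0 2.6;0 0 0 -0.14 0 0 2.6;0 0 0 -0.14 0 0 2.6;0 0 0 -0.14 0 0 2.6;0 0 0 -0.14 0 0 2.6;0 0 0 -0.14 0 0 2.6;0 0 0 -0.14 0 0 2.6;0 0 0 -0.14 0 0 2.6;0 0 0 0 0 0 2.6;0 0 0 0 0 0 2.6' && python3 -c "
from h import *
rel([0.55,-0.046,0.245],3.2)
s,R,t=pose();p=cams.camera('wrist');save(p,'w1.png')
print(R.round(3))
for l in cams.pinpoint(p,'drawer_handle'): print(l, atz(ray(p,l['location'],(R,t)),0.18))
p=cams.camera('top')
for l in cams.pinpoint(p,'drawer_handle'): print(l, atz(ray(p,l['location']),0.18))
"
```

```text
time: 2.2
eef_pos: [0.4773, -0.1639, 0.2457]
orientation: [156.1, 90.0, -17.3]
wrist_force: [0.5, -0.8, 0.5]
width: 0.999
time: 3.4
eef_pos: [0.4766, -0.1657, 0.2454]
orientation: [88.2, 90.0, -5.2]
wrist_force: [0.2, 0.2, -0.1]
width: 0.303
t 3.4 tcp [ 0.4766 -0.1657  0.2454] toolx [ 0. -0. -1.] tooly yaw -3.47 shift cm [  0.04   6.6  -12.39] yaw err deg 6.67 q7 4.2 F [ 0.2  0.2 -0.1] w 0.303
[[ 0.     0.998 -0.061]
 [-0.    -0.061 -0.998]
 [-1.     0.     0.   ]]
{'location': [545.0, 20.8], 'confidence': 0.77} [ 0.62227684 -0.04663231  0.18      ]
{'location': [335.6, 174.9], 'confidence': 0.77} [ 0.63150009 -0.04358642  0.18      ]
{'location': [191.9, 231.9], 'confidence': 0.19} [0.46652244 0.39209464 0.18      ]
```

View pics/w1.png

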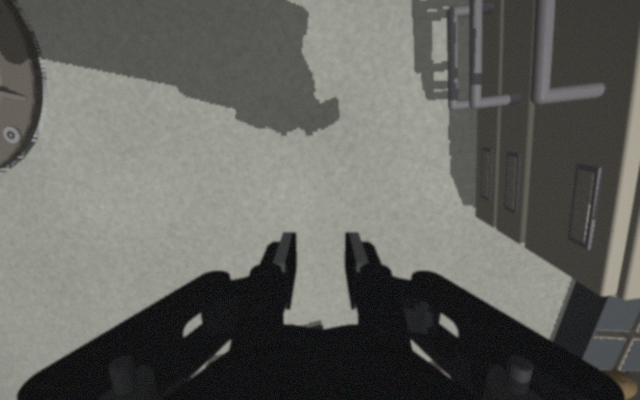

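The wrist view shows the fingers at the bottom and the handle bar cut off at the upper right, near (545,20). I'll align with it and look again.

```bash
python3 -m jog '0 2.2 -4 0 0 0 2.6;0 2.2 -4.2 0 0 0 2.6;0 2.2 -4.2 0 0 0 2.6;0 0 0 -0.116 0 0 2.6;0 0 0 0 0 0 2.6' && python3 -c "
from h import *
rel([0.628,-0.046,0.245],3.2)
for i in range(2):
  s,R,t=pose();p=cams.camera('wrist')
  for l in cams.pinpoint(p,'drawer_handle'): print(l, atz(ray(p,l['location'],(R,t)),0.18))
save(p,'w2.png')
"
```

```text
time: 4.1
eef_pos: [0.5498, -0.0442, 0.245]
orientation: [-139.1, 90.0, 134.6]
wrist_force: [0.3, -0.4, -0.3]
width: 0.305
t 4.1 tcp [ 0.5498 -0.0442  0.245 ] toolx [-0.  0. -1.] tooly yaw 3.65 shift cm [-0.    7.79  0.67] yaw err deg -0.45 q7 -5.7 F [ 0.3 -0.4 -0.3] w 0.305
{'location': [416.9, 230.3], 'confidence': 0.56} [ 0.62074235 -0.04888039  0.18      ]
```

View pics/w2.png

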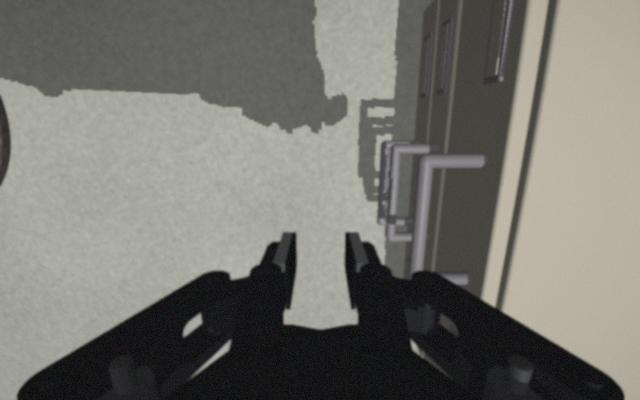

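The top bar is clear from about (427,165) down to (417,280). I'll project both ends to z = 0.18.

```bash
python3 -c "
from h import *
s,R,t=pose();p=cams.camera('wrist')
g=cv2.cvtColor(p['color'],cv2.COLOR_RGB2GRAY)
a=[]
for r in (180,200,220,240,260):
  row=g[r,405:450].astype(int); print(r,row.tolist())
for u in [(427,165),(424,200),(421,230),(417,275)]: print(u,atz(ray(p,u,(R,t)),0.18).round(4))
"
```

```text
180 [100, 100, 98, 98, 94, 88, 78, 74, 69, 71, 70, 66, 68, 80, 91, 105, 116, 124, 133, 144, 150, 149, 145, 136, 131, 120, 103, 83, 75, 68, 67, 69, 70, 70, 72, 81, 93, 100, 96, 85, 74, 70, 68, 65, 69]
200 [93, 95, 93, 92, 84, 76, 69, 67, 68, 67, 68, 78, 89, 102, 108, 119, 130, 141, 151, 152, 144, 138, 131, 119, 102, 83, 75, 67, 71, 68, 68, 70, 72, 86, 97, 98, 96, 82, 72, 74, 69, 69, 68, 68, 71]
220 [91, 82, 80, 79, 80, 80, 77, 73, 70, 76, 87, 99, 112, 116, 126, 138, 151, 155, 146, 136, 131, 119, 104, 84, 73, 69, 68, 70, 69, 72, 77, 87, 98, 98, 91, 82, 73, 68, 70, 69, 70, 70, 70, 67, 69]
240 [114, 111, 110, 106, 107, 100, 90, 80, 86, 96, 109, 116, 125, 136, 145, 147, 144, 139, 132, 120, 100, 84, 73, 70, 73, 69, 68, 71, 79, 89, 99, 99, 89, 74, 68, 67, 71, 69, 68, 68, 69, 68, 70, 71, 68]
260 [76, 69, 65, 60, 61, 68, 81, 93, 105, 114, 122, 131, 141, 143, 143, 135, 132, 121, 102, 82, 71, 72, 70, 68, 68, 75, 82, 91, 98, 96, 83, 75, 69, 70, 66, 67, 68, 69, 70, 70, 69, 67, 71, 67, 70]
(427, 165) [ 0.6202 -0.0044  0.18  ]
(424, 200) [ 0.6219 -0.0292  0.18  ]
(421, 230) [ 0.6231 -0.0518  0.18  ]
(417, 275) [ 0.6256 -0.0884  0.18  ]
```

```bash
python3 -m jog '0 3.7 0.3 0 0 0 2.6;0 3.7 0.3 0 0 0 2.6;0 0 0 0 0 0 2.6;1.5 0 0 0 0 0 2.6;1.5 0 0 0 0 0 2.6;1 0 0 0 0 0 2.6;0 0 0 0 0 0 2.6' && python3 -m jog '1 0 0 0 0 0 2.6;1 0 0 0 0 0 2.6;1 0 0 0 0 0 2.6;0 0 0 0 0 0 2.6' && python3 -m jog '0 0 0 0 0 0 0;0 0 0 0 0 0 0;0 0 0 0 0 0 0;0 0 0 0 0 0 0;0 0 0 0 0 0 0' 60
```

```text
time: 5.05
eef_pos: [0.6223, -0.0474, 0.2034]
orientation: [-92.9, 89.8, -179.5]
wrist_force: [-0.1, -0.8, 0.5]
width: 0.306
time: 5.45
eef_pos: [0.623, -0.0471, 0.1737]
orientation: [-99.1, 89.9, 174.3]
wrist_force: [-0.5, -0.4, 0.4]
width: 0.305
time: 5.95
eef_pos: [0.6213, -0.0472, 0.175]
orientation: [-86.8, 89.7, -173.4]
wrist_force: [-16.2, 0.5, 5.0]
width: 0.09
```

```bash
python3 -m jog '0 -1.5 0 0 0 0 0;0 -1.5 0 0 0 0 0;0 -1.5 0 0 0 0 0;0 -1.5 0 0 0 0 0;0 0 0 0 0 0 0' && python3 -c "
from h import *
rel([0.628,-0.046,0.245],3.65)
p=cams.camera('scene');print([l for l in cams.pinpoint(p,'drawer_handle')])
p=cams.camera('top');
for l in cams.pinpoint(p,'drawer_handle'): print(l, atz(ray(p,l['location']),0.18))
"
```

```text
time: 6.45
eef_pos: [0.5615, -0.0509, 0.1751]
orientation: [-82.5, 89.9, -169.0]
wrist_force: [-1.4, 0.3, -10.6]
width: 0.088
t 6.45 tcp [ 0.5615 -0.0509  0.1751] toolx [-0.002 -0.    -1.   ] tooly yaw 3.43 shift cm [-7.    6.65 -0.09] yaw err deg 0.22 q7 -8.2 F [ -1.4   0.3 -10.6] w 0.088
[{'location': [301.5, 192.9], 'confidence': 0.86}]
```

```bash
python3 -m jog '0 -1.5 0 0 0 0 0;0 -1.5 0 0 0 0 0;0 -1.5 0 0 0 0 0;0 -1.5 0 0 0 0 0;0 -1.5 0 0 0 0 0;0 -1.5 0 0 0 0 0;0 -1 0 0 0 0 0;0 -0.4 0 0 0 0 0;0 -0.3 0 0 0 0 0;0 -0.3 0 0 0 0 0;0 0 0 0 0 0 0' && python3 -c "
from h import *
rel([0.628,-0.046,0.245],3.65)
p=cams.camera('top');save(p,'top2.png')
for n in ('cap_vented_mid','cap_plain_mid','mouth_left','mouth_right'):
 for l in cams.pinpoint(p,n): print(n,l, atz(ray(p,l['location']),0.172))
"
```

```text
time: 7.75
eef_pos: [0.4537, -0.0575, 0.1752]
orientation: [-86.1, 90.0, -172.6]
wrist_force: [-1.5, -5.0, -18.3]
width: 0.092
t 7.75 tcp [ 0.4537 -0.0575  0.1752] toolx [-0.001 -0.    -1.   ] tooly yaw 3.42 shift cm [-7.   17.46 -0.11] yaw err deg 0.23 q7 -4.1 F [ -1.5  -5.  -18.3] w 0.092
cap_vented_mid {'location': [312.3, 192.8], 'confidence': 0.62} [0.57916007 0.02879684 0.172     ]
cap_plain_mid {'location': [364.2, 189.0], 'confidence': 0.44} [ 0.586908   -0.12961889  0.172     ]
cap_plain_mid {'location': [314.4, 193.8], 'confidence': 0.4} [0.57586594 0.02247743 0.172     ]
mouth_left {'location': [313.1, 197.7], 'confidence': 0.71} [0.5638085  0.02668848 0.172     ]
mouth_right {'location': [363.1, 187.3], 'confidence': 0.6} [ 0.5923323  -0.12649361  0.172     ]
```

View pics/top2.png

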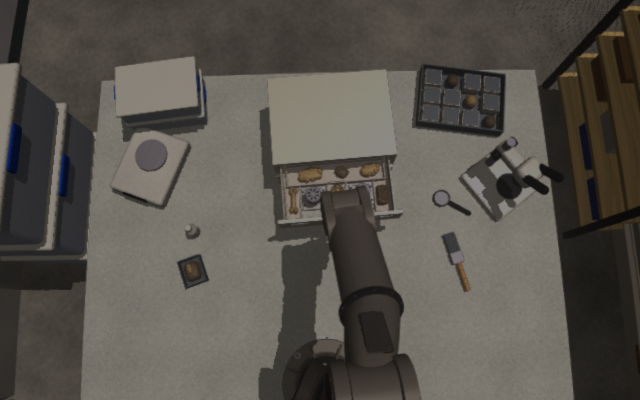

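The drawer is open, and the vented cap with its slots is on the left canister at (312,193). I'll nudge further to confirm the drawer is at its stop.

```bash
python3 -m jog '0 -0.4 0 0 0 0 0;0 -0.3 0 0 0 0 0;0 0 0 0 0 0 0;0 0 0 0 0 0 0'; python3 -m jog '0 0.4 0 0 0 0 0;0 0 0 0 0 0 2.6;0 0 0 0 0 0 2.6;0 0 0 0 0 0 2.6'
```

```text
time: 8.4
eef_pos: [0.4513, -0.0572, 0.1765]
orientation: [93.4, 89.5, 6.8]
wrist_force: [25.0, -2.9, -28.4]
width: 0.094
time: 8.8
eef_pos: [0.4514, -0.0572, 0.1757]
orientation: [93.1, 90.0, 6.6]
wrist_force: [-0.7, -0.1, -0.3]
width: 0.303
```

```bash
python3 -m jog '-2 0 0 0 0 0 2.6;-3 0 0 0 0 0 2.6;-3.5 0 0 0 0 0 8.54;0 3.5 0 0 0 0 8.54;0 3.5 0 0 0 0 8.54;0 3.5 0 0 0 0 8.54;0 0.6 0 0 0 0 8.54;0 0 0 0 0 0 8.54;0 0 0 0 0 0 8.54' && python3 -c "
from h import *
rel([0.572,0.025,0.26],3.5)
s,R,t=pose();p=cams.camera('wrist');save(p,'w3.png')
T=cams.camera('top')
for n,z in (('cap_vented_mid',.1725),('mouth_left',.174),('drawer_handle',.18)):
 rr=[]
 for q,nm in ((p,'w'),(T,'t')):
  for l in cams.pinpoint(q,n)[:1]: r=ray(q,l['location'],(R,t)); rr.append(r); print(n,nm,l, atz(r,z).round(4))
 if len(rr)==2: print(tri(rr))
"
```

```text
time: 9.7
eef_pos: [0.5611, -0.0507, 0.2602]
orientation: [-97.6, 90.0, 175.9]
wrist_force: [0.0, 0.1, 0.1]
width: 0.995
t 9.7 tcp [ 0.5611 -0.0507  0.2602] toolx [-0.001  0.    -1.   ] tooly yaw 3.45 shift cm [ 0.02  1.55 -7.49] yaw err deg 0.05 q7 -5.5 F [0.  0.1 0.1] w 0.995
cap_vented_mid w {'location': [345.2, 106.3], 'confidence': 0.56} [0.5748 0.0278 0.1725]
cap_vented_mid t {'location': [313.2, 194.7], 'confidence': 0.75} [0.573  0.0262 0.1725]
(array([0.57530341, 0.02726994, 0.16370801]), [0.001, 0.001])
mouth_left t {'location': [311.7, 193.7], 'confidence': 0.71} [0.5759 0.0306 0.174 ]
drawer_handle w {'location': [182.3, 211.9], 'confidence': 0.83} [ 0.4553 -0.0571  0.18  ]
drawer_handle t {'location': [341.2, 231.1], 'confidence': 0.85} [ 0.4578 -0.0549  0.18  ]
(array([ 0.45734174, -0.05512721,  0.18445157]), [0.0005, 0.0005])
```

View pics/w3.png

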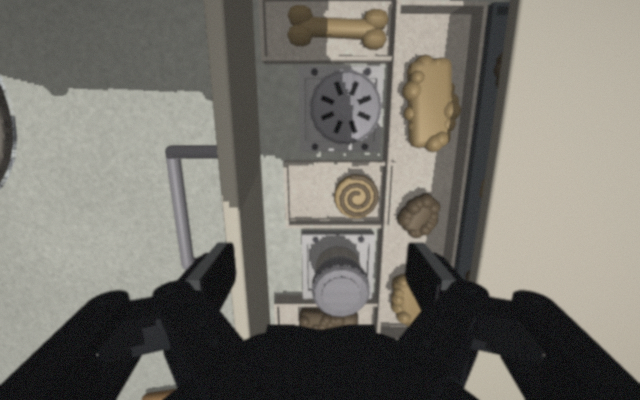

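The vented cap is at (346,105) in the wrist view and the plain cap at (341,288). The estimates agree on about (0.5745, 0.026), so I'll descend on it.

```bash
python3 -m jog '0 0.9 -3.8 0 0 0 8.54;0 0.9 -3.8 0 0 0 8.54;0 0 0 0 0 0 8.54;2.5 0 0 0 0 0 8.54;2.5 0 0 0 0 0 8.54;1 0 0 0 0 0 8.54;0 0 0 0 0 0 8.54' && python3 -m jog '1 0 0 0 0 0 8.54;1 0 0 0 0 0 8.54;1 0 0 0 0 0 8.54;0 0 0 0 0 0 8.54' && python3 -m jog '0 0 0 0 0 0 4;0 0 0 0 0 0 4;0 0 0 0 0 0 4;0 0 0 0 0 0 4;0 0 0 0 0 0 4;0 0 0 0 0 0 4' 60; python3 -c "
from h import *
rel([0.5745,0.026,0.17],3.45);print(arm.state()['wrist_torque'])"
```

```text
time: 10.8
eef_pos: [0.5746, 0.0259, 0.1993]
orientation: [-93.5, 89.9, 179.9]
wrist_force: [0.3, 0.8, 0.4]
width: 1.001
time: 11.2
eef_pos: [0.5746, 0.026, 0.169]
orientation: [-92.6, 89.9, -179.1]
wrist_force: [-0.6, -0.6, -0.3]
width: 1.004
time: 11.8
eef_pos: [0.5756, 0.0262, 0.171]
orientation: [87.0, 89.9, 0.4]
wrist_force: [-1.4, -0.6, 5.9]
width: 0.574
t 11.8 tcp [0.5756 0.0262 0.171 ] toolx [ 0.001  0.    -1.   ] tooly yaw 3.43 shift cm [ 0.1  -0.11  0.01] yaw err deg 0.02 q7 -17.5 F [-1.4 -0.6  5.9] w 0.574
[ 0.03103347  0.26869395 -0.00515373]
```

Gripped: the opening reads 49 mm for the 50 mm cap. I'll try counter-clockwise first, which is negative rx, in small steps.

```bash
python3 -m jog '0 0 0 -0.07 0 0 4;0 0 0 -0.07 0 0 4;0 0 0 -0.07 0 0 4;0 0 0 0 0 0 4' ; python3 -c "
from h import *
rel([0.5745,0.026,0.17],3.45);print(arm.state()['wrist_torque'])
s,R,t=pose();p=cams.camera('wrist');save(p,'w4.png')"
```

```text
time: 12.2
eef_pos: [0.5755, 0.0262, 0.171]
orientation: [83.7, 90.0, 9.3]
wrist_force: [-2.1, 0.4, 7.2]
width: 0.579
t 12.2 tcp [0.5755 0.0262 0.171 ] toolx [ 0.001  0.    -1.   ] tooly yaw 15.62 shift cm [ 0.1  -0.11 -0.01] yaw err deg -12.17 q7 -6.4 F [-2.1  0.4  7.2] w 0.579
[0.0349859  0.3635047  0.03779173]
```

```bash
python3 -m jog '-0.03 0 0 -0.07 0 0 4;-0.02 0 0 -0.07 0 0 4;-0.02 0 0 -0.07 0 0 4;-0.02 0 0 -0.07 0 0 4' ; python3 -c "
from h import *
rel([0.5745,0.026,0.17],3.45);print(arm.state()['wrist_torque'])
s,R,t=pose();p=cams.camera('wrist')
cv2.imwrite('pics/w4.png',p['color'][:,:,::-1])
for n in ('cap_vented_mid',): print(cams.pinpoint(p,n), [l['rect'] for l in cams.regions_of(p,n)])"
```

```text
time: 12.65
eef_pos: [0.5753, 0.0261, 0.1715]
orientation: [53.1, 90.0, -5.2]
wrist_force: [-2.0, -0.3, 2.8]
width: 0.57
t 12.65 tcp [0.5753 0.0261 0.1715] toolx [ 0. -0. -1.] tooly yaw 31.67 shift cm [ 0.15 -0.07 -0.03] yaw err deg -28.22 q7 8.2 F [-2.  -0.3  2.8] w 0.57
[-0.04522605  0.21223774 -0.08259541]
[{'location': [319.9, 259.9], 'confidence': 0.88}] [[268.5, 205.2, 103.8, 113.8]]
```

View pics/w4.png

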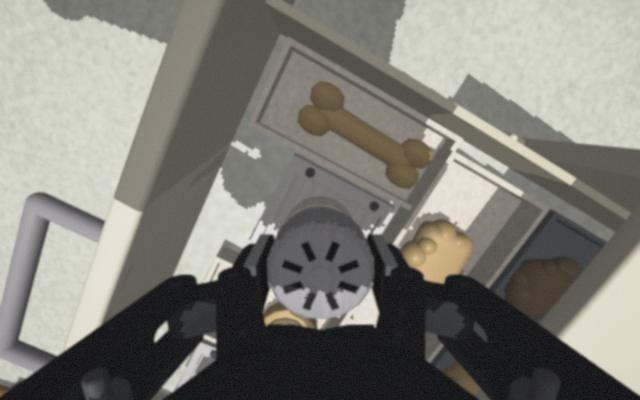

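The slot pattern is still symmetric about the jaw line, as it was before the turn. So the cap has turned about 28° with the fingers at almost no torque: counter-clockwise loosens it. Continuing to about 72°.

```bash
python3 -m jog '-0.02 0 0 -0.07 0 0 4;-0.02 0 0 -0.07 0 0 4;-0.02 0 0 -0.07 0 0 4;-0.02 0 0 -0.07 0 0 4;-0.02 0 0 -0.07 0 0 4;-0.02 0 0 -0.07 0 0 4;-0.02 0 0 -0.07 0 0 4;-0.01 0 0 -0.07 0 0 4;-0.01 0 0 -0.07 0 0 4;0 0 0 -0.07 0 0 4;0 0 0 -0.07 0 0 4;0 0 0 0 0 0 4' ; python3 -c "
from h import *
rel([0.5745,0.026,0.17],3.45);print(arm.state()['wrist_torque'])
s,R,t=pose();p=cams.camera('wrist')
cv2.imwrite('pics/w5.png',p['color'][150:350,220:420,::-1].repeat(2,0).repeat(2,1))"
```

```text
time: 14.0
eef_pos: [0.5755, 0.026, 0.1732]
orientation: [2.6, 90.0, -11.8]
wrist_force: [-0.8, -1.2, 5.5]
width: 0.567
t 14.0 tcp [0.5755 0.026  0.1732] toolx [ 0.001 -0.    -1.   ] tooly yaw 75.63 shift cm [ 0.32 -0.02 -0.1 ] yaw err deg -72.18 q7 47.9 F [-0.8 -1.2  5.5] w 0.567
[-0.25721032  0.3363285   0.07976052]
```

View pics/w5.png

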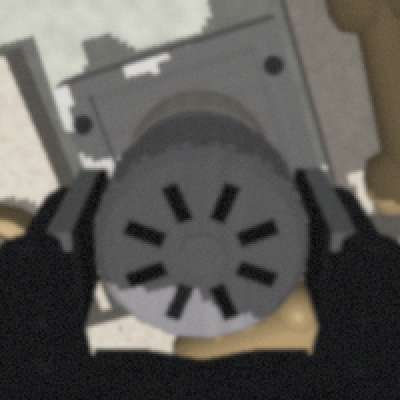

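The pattern is still locked to the jaws, so the cap is at about 72°. I'll lift gently.

```bash
python3 -m jog '-0.3 0 0 0 0 0 4;-0.3 0 0 0 0 0 4;-0.3 0 0 0 0 0 4;-0.3 0 0 0 0 0 4;0 0 0 0 0 0 4'; python3 -c "
from h import *
rel([0.5745,0.026,0.17],3.45)"
```

```text
time: 14.55
eef_pos: [0.5755, 0.0262, 0.1853]
orientation: [15.2, 90.0, 0.8]
wrist_force: [-0.2, -0.2, -1.7]
width: 0.567
t 14.55 tcp [0.5755 0.0262 0.1853] toolx [ 0.001  0.    -1.   ] tooly yaw 75.62 shift cm [ 1.53 -0.04 -0.09] yaw err deg -72.17 q7 48.5 F [-0.2 -0.2 -1.7] w 0.567
```

Free: the wrist force is now just the cap's weight (about 1.5 N). I'll raise it.

```bash
python3 -m jog '-1 0 0 0 0 0 4;-1.5 0 0 0 0 0 4;-1.5 0 0 0 0 0 4;-1.5 0 0 0 0 0 4;-1.5 0 0 0 0 0 4;-1.5 0 0 0 0 0 4;-1.5 0 0 0 0 0 4;-1.5 0 0 0 0 0 4;-1 0 0 0 0 0 4;-0.5 0 0 0 0 0 4;0 0 0 0 0 0 4;0 0 0 0 0 0 4'; python3 -c "
from h import *
rel([0.5745,0.026,0.17],3.45)
s,R,t=pose();p=cams.camera('wrist');T=cams.camera('top')
cv2.imwrite('pics/w6.png',p['color'][:,:,::-1])
for n in ('cap_vented_mid','drawer_handle','cap_plain_mid'):
  rr=[]
  for q in (p,T):
    for l in cams.pinpoint(q,n)[:1]: rr.append(ray(q,l['location'],(R,t)));print(n,l,atz(rr[-1],.18).round(3))
  if len(rr)==2: print(tri(rr))
"
```

```text
time: 15.75
eef_pos: [0.575, 0.026, 0.3143]
orientation: [-167.2, 90.0, 178.4]
wrist_force: [-0.3, -0.2, -1.2]
width: 0.57
t 15.75 tcp [0.575  0.026  0.3143] toolx [-0.001  0.    -1.   ] tooly yaw 75.63 shift cm [ 1.443e+01 -1.000e-02 -4.000e-02] yaw err deg -72.18 q7 54.4 F [-0.3 -0.2 -1.2] w 0.57
cap_vented_mid {'location': [321.5, 260.8], 'confidence': 0.76} [0.644 0.011 0.18 ]
drawer_handle {'location': [193.5, 87.0], 'confidence': 0.6} [ 0.456 -0.056  0.18 ]
cap_plain_mid {'location': [180.9, 233.0], 'confidence': 0.59} [ 0.581 -0.117  0.18 ]
cap_plain_mid {'location': [360.9, 188.5], 'confidence': 0.6} [ 0.587 -0.119  0.18 ]
(array([ 0.5846151 , -0.11932394,  0.17645499]), [0.0029, 0.0029])
```

View pics/w6.png

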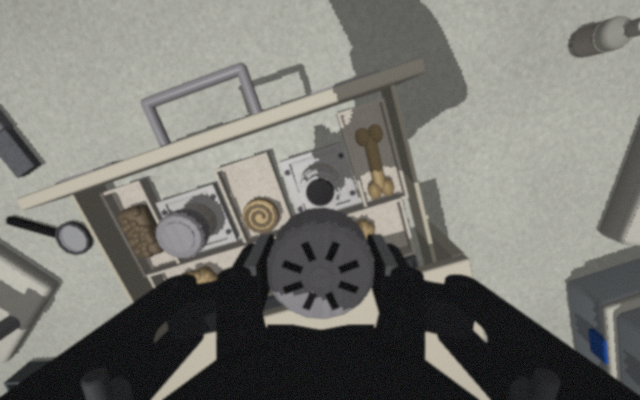

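The cap is held level between the pads at (321,261), the canister mouth shows open at (320,190), and the plain cap is still in place at (181,233). The drawer is still open, with its handle at x = 0.456. Handing in.

```bash
python3 -m jog '0 0 0 0 0 0 4;0 0 0 0 0 0 4;0 0 0 0 0 0 4' && python3 -c "
from bench import arm
print(arm.state()['qvel'].round(2)); print(arm.job_done())"
```

```text
time: 16.45
eef_pos: [0.5753, 0.0261, 0.3149]
orientation: [-4.7, 90.0, -19.1]
wrist_force: [-0.1, -0.0, -1.2]
width: 0.573
[-0.07 -0.08 -0.03  0.08  0.01 -0.07  0.07]
the job is handed in; nothing more can be done
None
```

I pulled the top drawer to its stop, unscrewed the vented cap from the left canister and lifted it off. I handed the job in at about 16.5 s with the gripper still holding the cap; no verdict came back.

- **Drawer:** the hand travelled about 17 cm and met 25 N at the stop. The last wrist picture put the handle at x = 0.456, so the drawer was still open.
- **Thread:** I tried counter-clockwise first and the cap turned freely, so I never needed clockwise. It turned about 72° with the fingers, and its slot pattern stayed fixed relative to them.
- **Final hold:** the gripper is about 14 cm above where it gripped the cap, level and still. Opening is about 49 mm on the 50 mm cap, and the wrist carries 1.2 N, close to the cap's weight of about 1.4 N.
- **Other things:** the last picture shows the plain cap in place and the specimens in view in their trays. I did not re-measure the bench items at the end; no contact force showed on the path past them.
- **Small disagreements:** the wrist and top cameras differed by up to about 9 mm on the handle before it was gripped, and by 2–3 mm after. The gripper's opening reads 1–2 mm low.

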